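# Seat the vial rack on the shaker's locating pin

### The arm

A 7-joint arm with a two-finger parallel gripper is mounted at the origin on the work surface. World frame = base frame: x ahead of the robot, y to its left, z up, the work surface at z = 0. Lengths are in m, angles in degrees, forces in N, time in s.
With the tool pointing down it reaches from about 0.425 to 0.875 m from the base axis. Payload 4.7 kg.
Tool frame: the origin (TCP) lies on the centre line of the jaws, within the pads' length; the fingertips stand 19 mm ahead of it and the grasp point (between the pads) is the TCP; z points along the fingers, y is the line along which they close (so a half turn about z gives the same grasp; the last joint's range is limited). The gripper opens to 87 mm and grips with 3 to 60 N. Pads are 19 mm wide; open, the fingers measure 117 mm over their backs; the gripper's body (75 mm by 190 mm) begins 51 mm behind the grasp point.
Start: joints at [65.552, 18.392, -4.016, 83.108, 1.295, 78.541, -3.26], TCP at [0.277, -0.588, 0.242] pointing down, gripper open.
Joint ranges: [-163.93, 163.93], [-17.29, 119.83], [-79.2, 71.16], [3.27, 140.29], [-89.18, 269.18], [5.43, 117.66], [-154.24, 154.24]. Speed limits (degrees/s): [147.25, 147.25, 180, 180, 180, 180, 180].

### API

Orientations are given as [roll, pitch, yaw] about the fixed x, y, z axes, in that order (R = Rz(yaw) Ry(pitch) Rx(roll)).
In Python, from cell import env, imaging gives the robot as it stands.
- The arm moves only by the shell command python3 -m crank 'ROWS' [OPENING] [FORCE]. ROWS is JSON, a list of rows, each an object of numbers: "x", "y", "z": the shift along the tool's x, y, z in m; "turn": the turn about the tool's z in rad. In form: [{"x": .., "y": .., "z": .., "turn": ..}, ...]. A call has 1 to 12 rows; each row is the pose to reach, as a shift and turn from the pose commanded when the call began, along the tool's axes at that moment; what a row does not reach only later rows make up. A row lasts 1/8 s, in which the tool goes at most 62.5 mm and 10.7 degrees, less where a joint would pass 70% of its speed; a pose out of reach is approached as far as the arm can. A call with a gripper value outside its range is refused whole. OPENING is the finger opening in m, from 0 to 0.087, set as the call begins (- or left out, the last holds). The fingers move at their own pace and stop on an object; FORCE is the grip in N (left out, the last holds). Time passes only in rows, so rows that repeat a pose let the fingers close. It gives the time, the measured TCP pose, the force, the opening and the grip force at its end, in the units of the state.
- env.get_obs(): the state, without advancing time (a new reading comes with each control period).
- imaging.read_camera(name): name is "scene" or "side" or "wrist"; returns the picture (400x640x3 uint8, red, green, blue); there is no depth.
- imaging.get_calibration(name): a dict with "camera_matrix" (3x3 intrinsics, pixels), "position" and "attitude" of the camera in the world. Camera axes: x right, y up, looking along -z (the intrinsics and any distortion apply to the point x, -y, -z); pixel columns grow to the right and rows downward; lengths in m; the calibration is good to about 2 mm. A picture is of the moment at which its call begins: read the wrist's pose just before it. get_calibration takes no time and is no camera call; for the wrist camera it gives the pose at the moment of the call.
- env.sign_off(): hands the job in; it is judged then, once.
The state is a dict: "time_s": time; "qpos": joint angles; "joint_velocities": joint speeds; "effort": joint torques, N m; "tool_pos": TCP position; "tool_rot": TCP orientation; "force": force on the tool from outside, world axes, zero at the start; "wrist_torque": the same for the moment, N m; "grip_width": finger opening in m; "grasp_force": force on a finger pad.
Only numpy, scipy, OpenCV 4.12 (cv2) and the standard library are available. Lean on these libraries where they do the work, as an engineer would, in place of code of your own. Each camera call takes 0.05 s, during which the arm holds its last target. There are 200 camera calls.

### The job

Carry the vial rack by its post onto the shaker's platform and, bearing only lightly, slide it up to and along the platform's back stop until the hole in its base drops over the locating pin. Leave it fully down, flat on the platform with its back edge squarely along the stop, and let go. The shaker's drive is delicate, so never let the rack fall onto it, ram it or press hard; keep the vials upright and leave the other things on the bench where they are.

Things in the scene. Friction and masses are not known exactly. Their poses are not given: they have to be found in the camera images.
- shaker: White orbital shaker fixed on the bench, 250 mm wide (y), reaching 145 mm to -x (controls) and 105 mm to +x of its origin, which is at bench height under mid travel, z up. The bare aluminium platform on top (165 mm in x, 210 mm in y, upper face 100 mm above the origin) carries the back stop and the locating pin; it does not turn and does not give when pushed gently. Seated, the rack's axes are parallel to these.
- pin_mid (a point): Point of the shaker's housing, at platform face height, where the foot of the upright pin (10 mm diameter, 4.5 mm high, 0.7 mm chamfer) is when the platform is at mid travel: x 0, y -45 mm of the origin. The platform is parked anywhere on its 12 mm orbit: pin and stop together are shifted 6 mm from mid travel in an unknown horizontal direction. This point does not show that.
- stop_mid (a point): Point of the housing, at platform face height, where the middle of the back stop's front face is with the platform at mid travel (x +50.2 mm, same parking offset as the pin). The stop is an upright bar along y, 190 mm long, 16 mm high, 6 mm thick; its face lies 50.2 mm in +x from the pin's axis, so the seated rack's back edge is 0.2 mm from it.
- rack_post (a point): Vial rack, about 0.29 kg: grey plastic base plate 100 (x) x 150 (y) x 6 mm, a block with six capped vials along each long edge (tops 44 mm above the underside, none within 24 mm of the centre line), in the middle an upright round post, 16 mm diameter, top 86 mm above the underside. This point: on the post's axis at the rack's centre, 66 mm above the underside. Its +x long edge goes to the stop.
- rack_hole (a point): Centre of the rack's round through-hole, 12 mm diameter, at the underside of the base plate, 45 mm from the post's axis towards the rack's -y end. z up. The rack's centre of mass lies on the post's axis, about 20 mm above the underside.
- reagent: Bystander, to be left alone: amber reagent bottle with a black cap, 62 mm across, 140 mm tall. Origin at the centre of its underside.
- beaker: Bystander, to be left alone: open glass beaker, 72 mm across, 95 mm tall. Origin at the centre of its underside.
- jar: Bystander, to be left alone: small white plastic jar, 52 mm across, 60 mm tall. Origin at the centre of its underside.
- spatula: Bystander, to be left alone: steel lab spatula, 170 mm long, lying on the bench. Origin at the centre of its underside (handle towards its -x).
- cylinder: Bystander, to be left alone: clear measuring cylinder on a 60 mm foot, 173 mm tall. Origin at the centre of its underside.
- mortar: Bystander, to be left alone: white ceramic mortar bowl, 90 mm across, 50 mm tall. Origin at the centre of its underside.
- flask_lid: Bystander, to be left alone: cork stopper, 44 mm across, 18 mm tall. Origin at the centre of its underside.
There are look-alikes about, which are no part of the job. Of the things that look like the part that bears rack_post, take the one that is farthest from the robot's base at the start.

How it is judged:
By the outcome, as a careful person would: the job done as asked, in the order asked, and still so for the second after the job is handed in, with the robot touching nothing.
It also fails if it takes over 67 s, if anything falls off the work surface, if the arm or the gripper's body presses on something with over 40 N, if the wrist force passes 120 N, or if a joint passes its speed limit or range.

## Working session

There is one attempt and no reset: what is moved stays moved. The work goes in short steps, Python scripts to look and compute and a shell command to move; the robot and the scene stay as the last step left them, time stands still between calls to the robot, and variables do not carry over. Pictures are saved under pics/ and viewed, at most 13 in all, crops included, and the job is handed in when it is done.

```bash
ls; mkdir -p pics; cat > h.py <<'E'
import numpy as np, cv2
from cell import env, imaging
def snap(n,f,crop=None,s=1):
    im=imaging.read_camera(n)[:,:,::-1]
    cv2.imwrite(f'pics/{f}_full.png',im)
    if crop: im=im[crop[1]:crop[3],crop[0]:crop[2]]
    if s!=1: im=cv2.resize(im,None,fx=s,fy=s,interpolation=cv2.INTER_CUBIC)
    cv2.imwrite(f'pics/{f}.png',im)
E
python3 - <<'E'
from h import *
print(env.get_obs())
for n in("scene","side","wrist"):
    print(n,imaging.get_calibration(n))
    snap(n,n+'0')
a=cv2.imread('pics/scene0.png');b=cv2.imread('pics/side0.png')
E
```

```text
pics
{'time_s': 0.0, 'qpos': array([65.55188807, 18.440756  , -4.01509173, 83.1753347 ,  1.29475444,
       78.54220034, -3.25985429]), 'joint_velocities': array([-0.07589622,  0.04286828,  0.07018266, -0.0055182 , -0.0493218 ,
       -0.00147461,  0.04690284]), 'effort': array([-1.58591829e-04, -4.91292894e+01, -4.04268745e-01, -3.12525451e+01,
       -6.39376324e-02,  4.37380420e-02,  1.98703301e-04]), 'tool_pos': array([ 0.27705666, -0.58740971,  0.24043842]), 'tool_rot': array([-1.79886940e+02,  5.74094133e-03,  2.52575563e+01]), 'force': array([-0.11759684,  1.29538235, -0.3385118 ]), 'wrist_torque': array([-0.01973048,  0.06633036,  0.05489641]), 'grasp_force': 0.0, 'grip_width': 0.08708382650764587}
scene {'camera_matrix': array([[413.31075478,   0.        , 319.82692249],
       [  0.        , 413.31075478, 206.04255558],
       [  0.        ,   0.        ,   1.        ]]), 'position': array([ 1.04034429, -0.86025752,  1.11799195]), 'attitude': array([44.68103471,  0.18251016, 29.99381567])}
side {'camera_matrix': array([[438.11155317,   0.        , 323.07491249],
       [  0.        , 438.11155317, 198.93325149],
       [  0.        ,   0.        ,   1.        ]]), 'position': array([0.18331671, 1.00997617, 0.88805501]), 'attitude': array([  52.79572493,    0.51778003, -161.66836951])}
wrist {'camera_matrix': array([[305.68611783,   0.        , 316.01462647],
       [  0.        , 305.68611783, 195.48671168],
       [  0.        ,   0.        ,   1.        ]]), 'position': array([ 0.35078967, -0.55269808,  0.38396191]), 'attitude': array([-17.16250005,   0.08246937, -64.67524605])}
```

View pics/scene0.png

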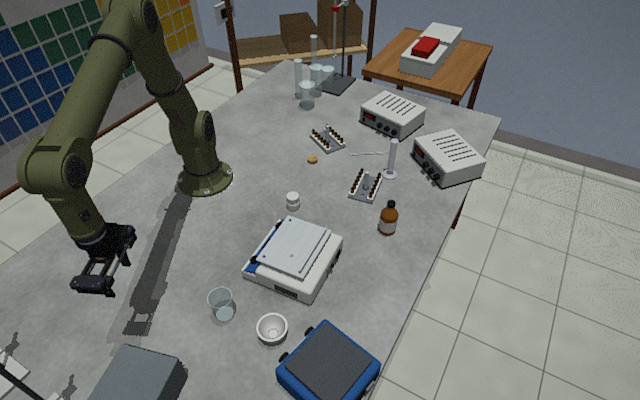

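View pics/side0.png

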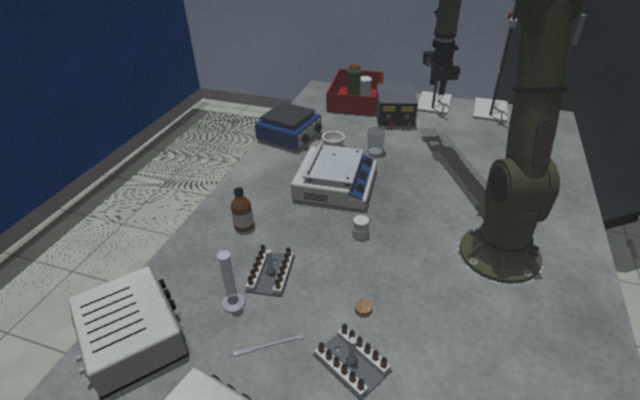

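Scene: racks at about (326,138) and (366,186), shaker at (295,258). Side: racks at (352,360) and (271,270), shaker at (337,175). Next, enlarge both racks and the shaker in one composite.

```bash
cat >> h.py <<'E'
from scipy.spatial.transform import Rotation as Ro
from scipy.optimize import least_squares
def proj(c,P):
    p=(np.atleast_2d(P)-c['position'])@Ro.from_euler('xyz',c['attitude'],degrees=True).as_matrix()
    K=c['camera_matrix']; return np.c_[K[0,0]*p[:,0]/-p[:,2]+K[0,2],K[1,1]*-p[:,1]/-p[:,2]+K[1,2]]
def ray(c,uv,z):
    K=c['camera_matrix'];d=Ro.from_euler('xyz',c['attitude'],degrees=True).as_matrix()@np.array([(uv[0]-K[0,2])/K[0,0],-(uv[1]-K[1,2])/K[1,1],-1])
    return c['position']+d*(z-c['position'][2])/d[2]
E
python3 - <<'E'
from h import *
S=imaging.get_calibration('scene');D=imaging.get_calibration('side')
for n,c,u in(('A',S,(326,138)),('B',S,(366,186)),('A',D,(352,360)),('B',D,(271,272)),('shS',S,(295,245)),('spatB',D,(268,345)),('reag',S,(388,232)),('cyl',S,(390,176)),('jar',S,(293,207)),('cork',S,(312,160)),('beak',S,(224,316))): print(n,ray(c,u,0.1 if n=='shS' else 0.01).round(3))
a=cv2.imread('pics/scene0.png');b=cv2.imread('pics/side0.png')
f=lambda im,x,y,w,h,W,H:cv2.resize(im[y:y+h,x:x+w],(W,H),interpolation=cv2.INTER_CUBIC)
o=np.vstack([np.hstack([f(a,340,160,50,50,300,300),f(a,235,205,125,75,500,300)]),np.hstack([f(b,235,235,75,75,300,300),f(b,275,135,125,75,500,300)])])
cv2.imwrite('pics/c1.png',o)
E
```

```text
A [0.298 0.474 0.01 ]
B [0.592 0.274 0.01 ]
A [0.306 0.459 0.01 ]
B [0.586 0.27  0.01 ]
shS [ 0.553 -0.179  0.1  ]
spatB [0.5   0.482 0.01 ]
reag [0.764 0.095 0.01 ]
cyl [0.651 0.377 0.01 ]
jar [0.404 0.032 0.01 ]
cork [0.324 0.308 0.01 ]
beak [ 0.472 -0.455  0.01 ]
```

View pics/c1.png

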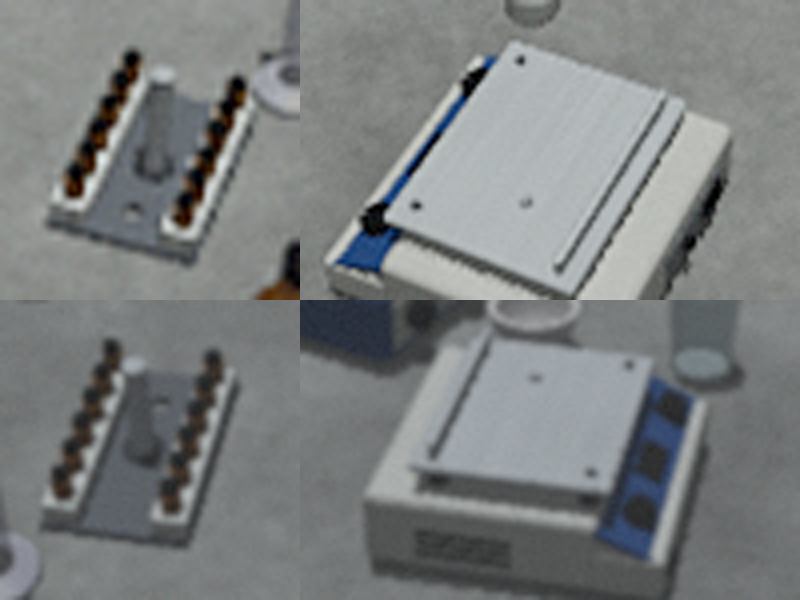

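Composite: the farther rack (B, ~0.65 m) is the target; its hole is at the near (-y) end; the pin is at about scene (291.5,255.8) / side (334,154.3), with the stop on the +x side. Fit the poses.

```bash
python3 - <<'E'
from h import *
S=imaging.get_calibration('scene');D=imaging.get_calibration('side')
def fit(pts,x0):
    def f(p):
        c,s=np.cos(p[2]),np.sin(p[2]);r=[]
        for cam,(X,Y,Z),uv in pts: r.append(proj(cam,[p[0]+c*X-s*Y,p[1]+s*X+c*Y,Z])[0]-uv)
        return np.ravel(r)
    q=least_squares(f,x0,loss='soft_l1'); print(q.x[:2].round(4),np.degrees(q.x[2]).round(2),q.fun.reshape(-1,2).round(1).tolist() if 0 else f(q.x).reshape(-1,2).round(1).tolist()); return q.x
print('rack');fit([(S,(0,0,.086),(367,172.5)),(D,(0,0,.086),(268.75,251.75)),(S,(0,-.045,.006),(362.2,195.3)),(D,(0,-.045,.006),(275.25,260.5)),
 (S,(-.05,-.075,.003),(348.3,197)),(S,(.05,-.075,.003),(372,203)),(D,(.05,.075,.003),(246.3,291.7)),(D,(-.05,.075,.003),(281.3,296.2))],[.59,.27,0])
print('pin')
fit([(S,(0,0,.1045),(291.5,255.75)),(D,(0,0,.1045),(334,154.25))],[.55,-.2,0])
print('plat')
h=.0825;k=.105
fit([(S,(-h,k,.1),(289.25,215.5)),(S,(h,k,.1),(331.25,230.5)),(S,(h,-k,.1),(303,278)),(S,(-h,-k,.1),(256.75,258.75)),
(D,(h,-k,.1),(321.25,143.75)),(D,(-h,-k,.1),(363.75,148)),(D,(-h,k,.1),(351.25,182.5)),(D,(h,k,.1),(303.75,177))],[.55,-.18,0])
E
```

```text
rack
[0.5895 0.268 ] 9.92 [[-0.9, -0.4], [-1.0, -0.6], [-0.8, -0.4], [-1.1, 0.1], [-1.5, 0.4], [-0.2, 0.6], [-1.5, 0.4], [0.9, 0.1]]
pin
[ 0.5646 -0.2226] 0.0 [[-0.8, -0.8], [-1.3, -0.9]]
plat
[ 0.5485 -0.1774] 4.32 [[-1.8, -1.2], [0.3, -0.5], [-0.9, 0.2], [-2.3, 0.2], [-4.0, 0.0], [-0.8, 1.2], [0.2, 0.3], [-3.1, -1.0]]
```

```bash
cat >> h.py <<'E'
def to(x,y,z,yaw):
    o=env.get_obs(); R=Ro.from_euler('xyz',[180,0,o['tool_rot'][2]],degrees=True).as_matrix()
    d=R.T@(np.array([x,y,z])-o['tool_pos']); print('shift',d.round(4),'turn',round(np.radians(o['tool_rot'][2]-yaw),4))
E
python3 -m crank '[{"x":0.05,"y":-0.035,"turn":0.06},{"x":0.1,"y":-0.07,"turn":0.12},{"x":0.15,"y":-0.105,"turn":0.18},{"x":0.2,"y":-0.14,"turn":0.24},{"x":0.25,"y":-0.175,"turn":0.3},{"x":0.3,"y":-0.21,"turn":0.366},{"x":0.35,"y":-0.245,"turn":0.366},{"x":0.367,"y":-0.255,"turn":0.366},{"x":0.367,"y":-0.255,"turn":0.366},{"x":0.367,"y":-0.255,"turn":0.366}]'
python3 - <<'E'
from h import *
o=env.get_obs();print(o['tool_pos'],o['tool_rot']);c=imaging.get_calibration('wrist');np.save('w1.npy',c,allow_pickle=True)
snap('wrist','w1')
print(proj(c,[[.5646,-.2226,.1],[.61,-.178,.1]]))
E
```

```text
[ 0.27712463 -0.58751203  0.24069698] [-1.79914645e+02  4.55433026e-03  2.52586911e+01]
[[ -49.0771069  -517.43585518]
 [-131.85722863 -711.84803518]]invalid input
```

View pics/w1.png

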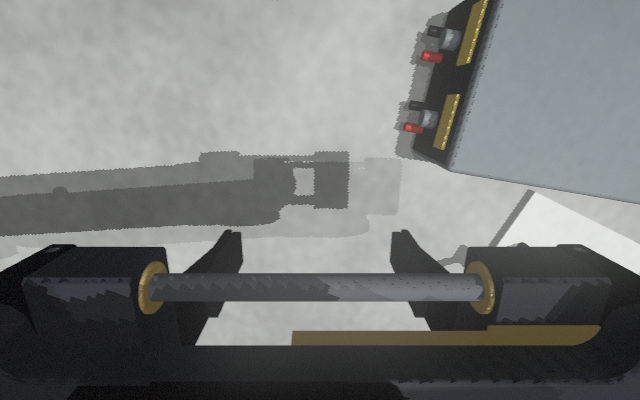

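The view shows bare bench with the gripper across rows 230-400; the call was refused (it seems all keys are needed). Retry.

```bash

python3 -m crank '[{"x":0.05,"y":-0.035,"z":0,"turn":0.06},{"x":0.1,"y":-0.07,"z":0,"turn":0.12},{"x":0.15,"y":-0.105,"z":0,"turn":0.18},{"x":0.2,"y":-0.14,"z":0,"turn":0.24},{"x":0.25,"y":-0.175,"z":0,"turn":0.3},{"x":0.3,"y":-0.21,"z":0,"turn":0.366},{"x":0.35,"y":-0.245,"z":0,"turn":0.366},{"x":0.367,"y":-0.255,"z":0,"turn":0.366},{"x":0.367,"y":-0.255,"z":0,"turn":0.366},{"x":0.367,"y":-0.255,"z":0,"turn":0.366},{"x":0.367,"y":-0.255,"z":0,"turn":0.366}]'
python3 - <<'E'
from h import *
o=env.get_obs();print(o['tool_pos'],o['tool_rot']);c=imaging.get_calibration('wrist');np.save('w1.npy',c,allow_pickle=True)
snap('wrist','w2');print(c['position'],c['attitude'])
print(proj(c,[[.5646,-.2226,.1],[.61,-.178,.1]]))
E
```

```text
time_s: 1.58
tool_pos: [0.4995, -0.2026, 0.2414]
tool_rot: [180.0, 0.0, 4.1]
force: [-0.1, 0.5, -0.0]
grip_width: 0.087
grasp_force: 0.0
[ 0.49953421 -0.20255874  0.24141822] [1.79976334e+02 3.00416347e-02 4.10417862e+00]
[ 0.58077349 -0.19644458  0.38477358] [-1.71840023e+01 -2.38902392e-02 -8.58276936e+01]
[[343.33319883 121.75562281]
 [296.97012631  63.86540559]]
```

View pics/w2.png

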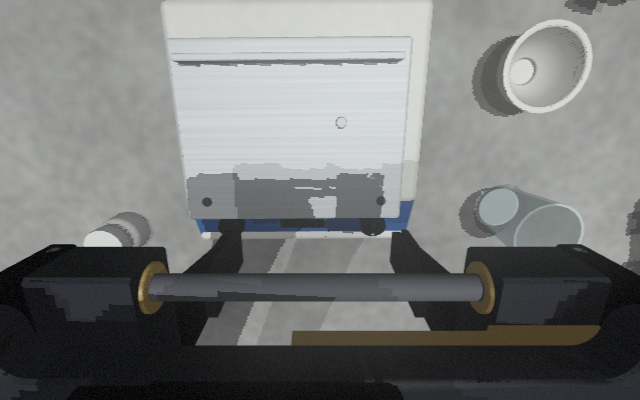

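Wrist view: platform with stop's front edge along row ~61 (x 172–403), pin at (341,122). Refine in numbers.

```bash

python3 - <<'E'
from h import *
c=np.load('w1.npy',allow_pickle=True).item()
g=cv2.imread('pics/w2.png',0).astype(float)
for u in (200,300,380): print(u,g[34:70,u].astype(int))
u=np.arange(185,396); r=np.array([42+np.argmin(g[42:70,k]) for k in u])
# dark->bright lower edge and bright->dark upper edge, subpixel by gradient peak centroid
def edge(lo,hi,sgn):
    d=np.diff(cv2.GaussianBlur(g,(1,3),0),axis=0)*sgn; s=np.clip(d[lo:hi,185:396],0,None); s[s<8]=0
    e=(s*(np.arange(lo,hi)[:,None]+.5)).sum(0)/s.sum(0); ok=np.isfinite(e)
    p=np.polyfit(u[ok],e[ok],1); k=ok&(abs(np.polyval(p,u)-np.nan_to_num(e))<1); return np.polyfit(u[k],e[k],1)
for nm,lo,hi,s,z in(('lower',58,68,1,.1),('upper dark',52,62,-1,.116),('platback',34,42,1,.1)):
    p=edge(lo,hi,s); A=ray(c,(185,np.polyval(p,185)),z);B=ray(c,(395,np.polyval(p,395)),z)
    d=A-B;print(nm,p,A.round(4),B.round(4),'yaw',np.degrees(np.arctan2(-d[0],d[1])).round(2))
print('pin',ray(c,(341,122),.1045))
cv2.imwrite('pics/c2.png',cv2.resize(cv2.imread('pics/w2.png')[30:140,165:430],None,fx=3,fy=3,interpolation=cv2.INTER_CUBIC))
E
```

```text
200 [207 206 205 186 177 191 197 199 205 205 205 206 206 206 206 206 205 207
 205 187 198 205 207 205 204 193 166  95  95 101 158 157 180 206 207 209]
300 [210 211 211 174 194 204 210 211 215 215 213 212 211 208 212 214 217 215
 183 202 210 210 212 210 201 174 116 115 119 127 153 152 214 213 214 214]
380 [213 214 170 189 204 214 213 212 213 214 215 213 210 212 214 215 218 171
 197 216 216 216 214 215 186 129 115 120 130 219 220 215 212 214 215 215]
lower [-8.83222771e-03  6.65365781e+01] [ 0.6022 -0.0819  0.1   ] [ 0.6168 -0.262   0.1   ] yaw 4.64
upper dark [-9.80659872e-03  6.19284158e+01] [ 0.6046 -0.0885  0.116 ] [ 0.6185 -0.2578  0.116 ] yaw 4.69
platback [-6.70445748e-03  4.04096081e+01] [ 0.6223 -0.0829  0.1   ] [ 0.6363 -0.2591  0.1   ] yaw 4.52
pin [ 0.5644923 -0.2201289  0.1045   ]<stdin>:9: RuntimeWarning: invalid value encountered in divide
```

View pics/c2.png

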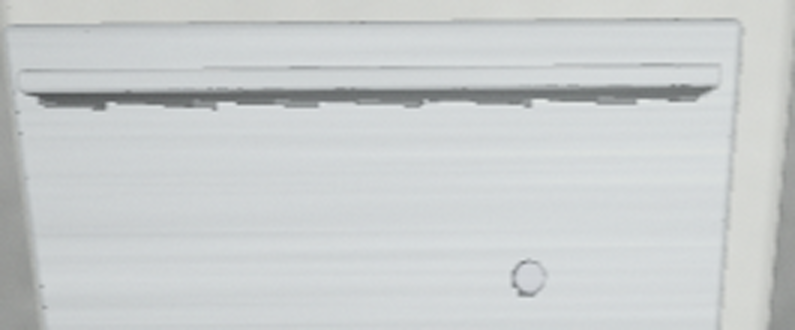

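Clear crop: stop front edge parallel to platform back, pin centre at (341.2,122.2); shaker yaw ≈ 4.6°, pin ≈ (0.564,-0.220). Now over to the rack for a look.

```bash

python3 -m crank '[{"x":0.004,"y":-0.055,"z":0,"turn":-0.02},{"x":0.008,"y":-0.115,"z":0,"turn":-0.04},{"x":0.012,"y":-0.175,"z":0,"turn":-0.06},{"x":0.016,"y":-0.235,"z":0,"turn":-0.08},{"x":0.02,"y":-0.295,"z":0,"turn":-0.1},{"x":0.024,"y":-0.355,"z":0,"turn":-0.1},{"x":0.03,"y":-0.415,"z":0,"turn":-0.1},{"x":0.032,"y":-0.451,"z":0,"turn":-0.1},{"x":0.032,"y":-0.451,"z":0,"turn":-0.1},{"x":0.032,"y":-0.451,"z":0,"turn":-0.1},{"x":0.032,"y":-0.451,"z":0,"turn":-0.1}]'
python3 - <<'E'
from h import *
c=imaging.get_calibration('wrist');np.save('w3.npy',c,allow_pickle=True)
snap('wrist','w3',(200,0,440,180),3.3)
print(proj(c,[[.5895,.268,.086],[.597,.224,.006]]))
E
```

```text
time_s: 3.0
tool_pos: [0.4994, 0.2493, 0.2414]
tool_rot: [179.9, 0.0, 9.8]
force: [-0.6, -0.4, -0.4]
grip_width: 0.0869
grasp_force: 0.0
[[312.75330058  89.11213849]
 [351.37995563  91.82109641]]
```

View pics/w3.png

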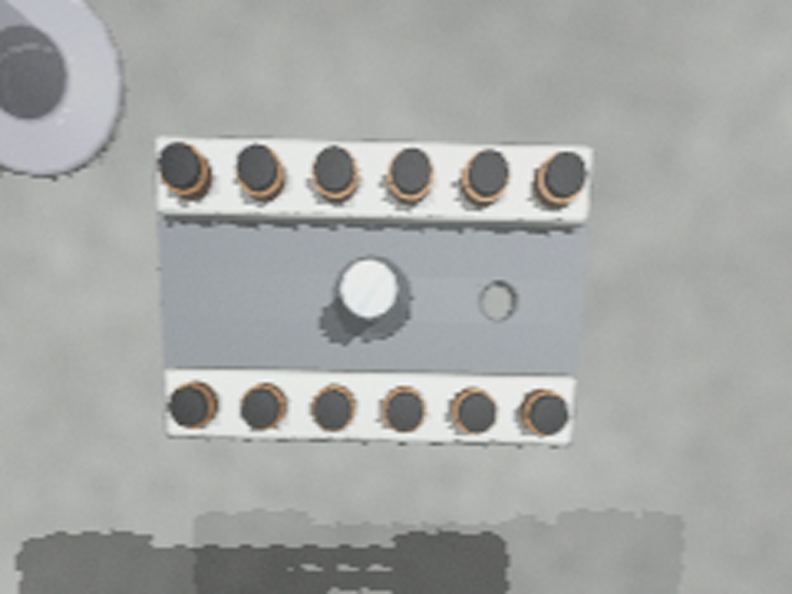

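Post top at (311.8,87.3), hole at (350.9,90.9) in full-image pixels; edges tilted ~1.4° to the image.

```bash

python3 - <<'E'
from h import *
c=np.load('w3.npy',allow_pickle=True).item()
f=lambda u,v,z:ray(c,(u/3.3+200,v/3.3),z)
p=f(369,288,.086);h=f(498,300,.006);print(p,h,np.linalg.norm((p-h)[:2]))
y=lambda a,b:np.degrees(np.arctan2(-(a-b)[0],(a-b)[1]))
print(y(p,h),y(f(160,138,.02),f(590,150,.02)),y(f(168,436,.02),f(572,445,.02)),y(f(165,220,.02),f(585,227,.02)) )
to(p[0],p[1],.14,8.6)
E
```

```text
[0.59093192 0.2691199  0.086     ] [0.59789769 0.22475245 0.006     ] 0.044910944238030326
8.922701178421544 8.451738581060718 8.626882202578903 9.012605727835567
shift [ 0.0937 -0.0036  0.1015] turn 0.0217
```

```bash

python3 -m crank '[{"x":0.05,"y":-0.002,"z":0,"turn":0.018},{"x":0.0937,"y":-0.0036,"z":0.02,"turn":0.018},{"x":0.0937,"y":-0.0036,"z":0.07,"turn":0.018},{"x":0.0937,"y":-0.0036,"z":0.12,"turn":0.018},{"x":0.0937,"y":-0.0036,"z":0.16,"turn":0.018},{"x":0.0937,"y":-0.0036,"z":0.18,"turn":0.018},{"x":0.0937,"y":-0.0036,"z":0.19,"turn":0.018},{"x":0.0937,"y":-0.0036,"z":0.191,"turn":0.018},{"x":0.0937,"y":-0.0036,"z":0.191,"turn":0.018}]' 
python3 -m crank '[{"x":0,"y":0,"z":0,"turn":0},{"x":0,"y":0,"z":0,"turn":0},{"x":0,"y":0,"z":0,"turn":0},{"x":0,"y":0,"z":0,"turn":0},{"x":0,"y":0,"z":0,"turn":0},{"x":0,"y":0,"z":0,"turn":0},{"x":0,"y":0,"z":0,"turn":0},{"x":0,"y":0,"z":0,"turn":0}]' 0.0 40
```

```text
time_s: 4.18
tool_pos: [0.5913, 0.2718, 0.0522]
tool_rot: [-180.0, -0.1, 9.0]
force: [0.0, -0.6, 1.0]
grip_width: 0.0873
grasp_force: 0.0
time_s: 5.18
tool_pos: [0.5903, 0.2709, 0.0504]
tool_rot: [180.0, 0.0, 9.0]
force: [-0.6, -0.6, -0.1]
grip_width: 0.015
grasp_force: 40.4
```

```bash

python3 -m crank '[{"x":0,"y":0,"z":-0.005,"turn":0},{"x":0,"y":0,"z":-0.02,"turn":0},{"x":0,"y":0,"z":-0.045,"turn":0},{"x":0,"y":0,"z":-0.075,"turn":0},{"x":0,"y":0,"z":-0.105,"turn":0},{"x":0,"y":0,"z":-0.13,"turn":0},{"x":0,"y":0,"z":-0.145,"turn":0},{"x":0,"y":0,"z":-0.15,"turn":0},{"x":0,"y":0,"z":-0.15,"turn":0}]'
python3 -m crank '[{"x":-0.004,"y":0.015,"z":0,"turn":0.006},{"x":-0.012,"y":0.045,"z":0,"turn":0.012},{"x":-0.023,"y":0.09,"z":0,"turn":0.02},{"x":-0.036,"y":0.14,"z":0,"turn":0.03},{"x":-0.05,"y":0.19,"z":0,"turn":0.04},{"x":-0.063,"y":0.24,"z":0,"turn":0.05},{"x":-0.076,"y":0.29,"z":0,"turn":0.06},{"x":-0.089,"y":0.34,"z":0,"turn":0.07},{"x":-0.1,"y":0.385,"z":0,"turn":0.073},{"x":-0.108,"y":0.412,"z":0,"turn":0.073},{"x":-0.1105,"y":0.4235,"z":0,"turn":0.073},{"x":-0.1105,"y":0.4235,"z":0,"turn":0.073}]'
python3 -m crank '[{"x":0,"y":0,"z":0,"turn":0},{"x":0,"y":0,"z":0,"turn":0},{"x":0,"y":0,"z":0,"turn":0},{"x":0,"y":0,"z":0,"turn":0}]'
python3 - <<'E'
from h import *
print(env.get_obs())
a=imaging.read_camera('scene')[:,:,::-1];b=imaging.read_camera('side')[:,:,::-1]; c=imaging.read_camera('wrist')[:,:,::-1]
for n,i in(('s',a),('d',b),('w',c)): cv2.imwrite(f'pics/h_{n}.png',i)
f=lambda im,x,y,w,h,W,H:cv2.resize(im[y:y+h,x:x+w],(W,H),interpolation=cv2.INTER_CUBIC)
cv2.imwrite('pics/c3.png',np.vstack([np.hstack([f(a,225,165,133,100,400,300),f(b,275,95,133,100,400,300)]),f(c,120,0,400,150,800,300)]))
E
```

```text
time_s: 6.3
tool_pos: [0.59, 0.2711, 0.2001]
tool_rot: [180.0, 0.0, 9.0]
force: [-0.1, 0.0, -4.0]
grip_width: 0.0154
grasp_force: 40.0
time_s: 7.8
tool_pos: [0.5467, -0.1647, 0.2001]
tool_rot: [-180.0, 0.0, 4.7]
force: [0.7, 0.0, -3.1]
grip_width: 0.0148
grasp_force: 40.0
time_s: 8.3
tool_pos: [0.5474, -0.1638, 0.2006]
tool_rot: [180.0, -0.0, 4.8]
force: [-0.3, -0.3, -3.2]
grip_width: 0.0152
grasp_force: 40.0
{'time_s': 8.3, 'qpos': array([ 40.56430896,  12.40455089, -30.24586339,  96.92638325,
         6.52307751,  72.41801851, -76.23150594]), 'joint_velocities': array([ 0.31237425,  0.04410287,  0.13616523,  0.07435285, -0.05965599,
        0.12228831, -0.00272045]), 'effort': array([-9.59266559e-02, -4.02250028e+01, -3.50184068e+00, -3.17951596e+01,
       -5.01676742e-02, -6.54700748e-02, -4.33315909e-04]), 'tool_pos': array([ 0.54737659, -0.16383588,  0.20059005]), 'tool_rot': array([ 1.79993583e+02, -3.06098004e-03,  4.84226089e+00]), 'force': array([-0.26028666, -0.3432634 , -3.19844158]), 'wrist_torque': array([0.04608948, 0.00026419, 0.03983237]), 'grasp_force': 39.99985436908901, 'grip_width': 0.015233796643448825}
```

View pics/c3.png

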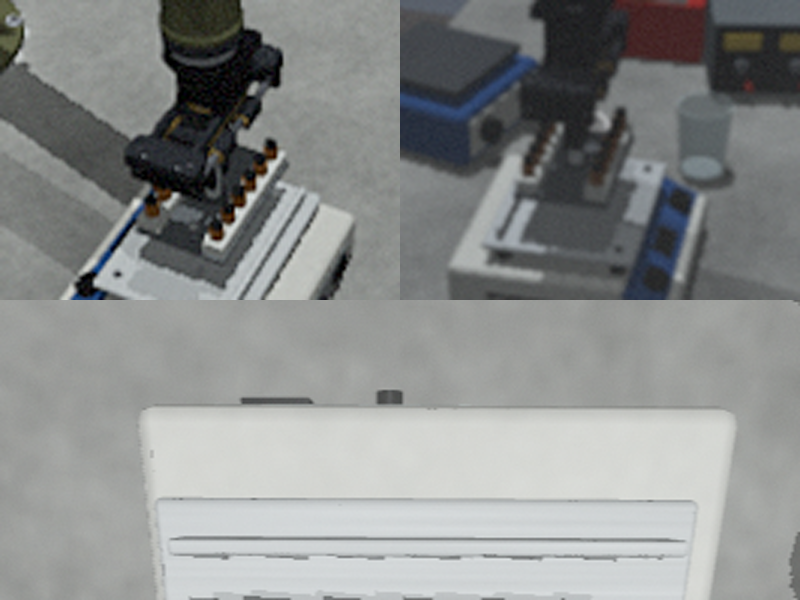

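Rack held level above the platform, ahead of the stop, all vials upright. Lower to ~7 mm above the platform and measure the gap and parallelism with the stop.

```bash

python3 -m crank '[{"x":0,"y":0,"z":0.006,"turn":0},{"x":0,"y":0,"z":0.016,"turn":0},{"x":0,"y":0,"z":0.026,"turn":0},{"x":0,"y":0,"z":0.034,"turn":0},{"x":0,"y":0,"z":0.04,"turn":0},{"x":0,"y":0,"z":0.043,"turn":0},{"x":0,"y":0,"z":0.043,"turn":0},{"x":0,"y":0,"z":0.043,"turn":0}]'
python3 - <<'E'
from h import *
o=env.get_obs();print(o['tool_pos'],o['force'])
c=imaging.get_calibration('wrist');np.save('w4.npy',c,allow_pickle=True)
snap('wrist','w4',(130,60,530,260),2)
E
```

```text
time_s: 9.45
tool_pos: [0.5475, -0.1643, 0.1579]
tool_rot: [180.0, -0.0, 4.8]
force: [-0.5, 0.3, -2.6]
grip_width: 0.0153
grasp_force: 40.0
[ 0.54752797 -0.16433845  0.15793143] [-0.49182358  0.29122369 -2.61827604]
```

View pics/w4.png

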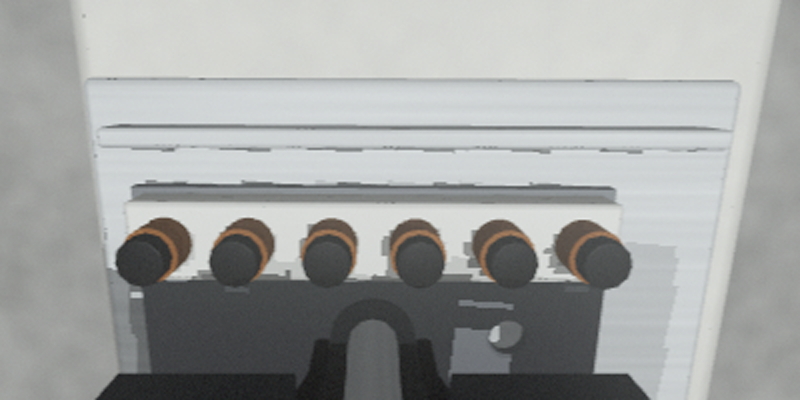

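Rack back edge (crop row ~186) and stop front edge (row ~148) are parallel within ~0.2°. Compute the gap and lateral offset.

```bash

python3 - <<'E'
from h import *
c=np.load('w4.npy',allow_pickle=True).item(); print(c['position'],c['attitude'])
t=np.radians(4.6);ex=np.array([np.cos(t),np.sin(t),0]);ey=np.array([-np.sin(t),np.cos(t),0])
f=lambda u,v,z:ray(c,(u/2+130,v/2+60),z)
e=f(372,185,.1075);s=f(400,147,.116);L=f(100,138,.116);R=f(732,141,.116);rl=f(132,186,.1075);rr=f(614,188,.1075)
pin=np.array([.5643,-.2203,0])
for n,p in(('rackedge',e),('stopfront',s),('stopL',L),('stopR',R),('rackL',rl),('rackR',rr),('pin',pin),('tcp',env.get_obs()['tool_pos'])): print(n,p.round(4),'sx %.4f sy %.4f'%(p@ex,p@ey))
im=cv2.imread('pics/w4_full.png',0)[60:260,130:530]
for u in(90,130,180,220,280):print(im[60:104,u])
E
```

```text
[ 0.62853171 -0.15725938  0.3013582 ] [-1.71190069e+01 -2.22131766e-02 -8.51304257e+01]
rackedge [ 0.5975 -0.16    0.1075] sx 0.5828 sy -0.2074
stopfront [ 0.611  -0.1672  0.116 ] sx 0.5956 sy -0.2157
stopL [ 0.606  -0.0781  0.116 ] sx 0.5978 sy -0.1264
stopR [ 0.6211 -0.2656  0.116 ] sx 0.5978 sy -0.3145
rackL [ 0.5908 -0.0839  0.1075] sx 0.5821 sy -0.1310
rackR [ 0.6031 -0.2369  0.1075] sx 0.5822 sy -0.2845
pin [ 0.5643 -0.2203  0.    ] sx 0.5448 sy -0.2648
tcp [ 0.5475 -0.1644  0.1579] sx 0.5326 sy -0.2077
[210 207 143 117 177 198 211 210 210 209 209 208 193 178 209 208 209 211
 211 211 211 208 209 210 212 212 209 206 208 208 187 113  81 111 141 138
 127 119 123 125 141 190 202 210]
[210 210 169 126 167 196 209 211 209 209 209 207 197 182 138 147 211 211
 213 212 211 211 211 211 213 213 210 208 208 208 208 118  97 103 143 145
 138 122 122 127 132 178 200 209]
[212 210 189 124 145 192 204 210 209 209 207 206 200 179 133 151 213 212
 211 212 212 211 210 211 211 213 213 209 208 207 207 183 107  97 130 145
 146 124 125 128 128 166 200 205]
[212 210 188 129 135 195 205 213 210 208 208 208 204 184 142 152 215 209
 211 211 211 209 210 210 210 212 211 210 208 207 206 142 132  96 121 145
 148 130 127 129 131 155 196 205]
[211 209 207 129 129 191 202 215 213 212 211 208 208 191 170 214 214 210
 208 209 210 210 209 208 209 209 210 210 208 207 207 208 164 106 108 149
 149 142 127 129 133 137 182 202]
```

```bash

python3 -m crank '[{"x":0,"y":0,"z":0.0005,"turn":0},{"x":0,"y":0,"z":0.001,"turn":0},{"x":0,"y":0,"z":0.0015,"turn":0},{"x":0,"y":0,"z":0.002,"turn":0},{"x":0,"y":0,"z":0.002,"turn":0}]'
python3 -m crank '[{"x":0,"y":0,"z":0.0003,"turn":0},{"x":0,"y":0,"z":0.0006,"turn":0},{"x":0,"y":0,"z":0.0006,"turn":0}]'
python3 -c "
from h import *;o=env.get_obs();print(o['tool_pos'],o['force'],o['wrist_torque'])"
```

```text
time_s: 10.12
tool_pos: [0.5472, -0.1643, 0.1555]
tool_rot: [180.0, 0.0, 4.8]
force: [-0.2, 0.6, -3.4]
grip_width: 0.0149
grasp_force: 40.0
time_s: 10.5
tool_pos: [0.5473, -0.1643, 0.1549]
tool_rot: [180.0, 0.0, 4.8]
force: [0.4, -0.4, -2.7]
grip_width: 0.0155
grasp_force: 40.0
[ 0.54727144 -0.16425285  0.15492284] [ 0.39634008 -0.37746995 -2.66315694] [ 0.05173281 -0.02829502  0.03583481]
```

```bash

for i in 1 2 3; do python3 -c "
from h import *;o=env.get_obs();print(o['tool_pos'],o['force'],o['wrist_torque'])"; python3 -m crank '[{"x":0,"y":0,"z":0.0003,"turn":0},{"x":0,"y":0,"z":0.0003,"turn":0}]' | grep -E "pos|force:"; done
python3 -c "
from h import *;o=env.get_obs();print(o['tool_pos'],o['force'],o['wrist_torque'])"
```

```text
[ 0.54727144 -0.16425285  0.15492284] [ 0.39634008 -0.37746995 -2.66315694] [ 0.05173281 -0.02829502  0.03583481]
tool_pos: [0.5473, -0.1643, 0.1549]
force: [-0.5, -0.3, -1.4]
grasp_force: 40.0
[ 0.54734185 -0.16426661  0.1548726 ] [-0.52333258 -0.27265433 -1.41485415] [0.0273763  0.08412048 0.0311181 ]
tool_pos: [0.5474, -0.1642, 0.1548]
force: [-1.2, 1.1, 0.3]
grasp_force: 40.0
[ 0.54743451 -0.16418276  0.15478561] [-1.21265896  1.09602514  0.30325724] [ 0.06752186  0.31759552 -0.09558138]
tool_pos: [0.5476, -0.1641, 0.1546]
force: [-2.2, 2.8, 4.2]
grasp_force: 40.0
[ 0.54755916 -0.16407373  0.15463077] [-2.20471345  2.82816866  4.16094556] [ 0.07471171  0.41250574 -0.06786332]
```

```bash

python3 -m crank '[{"x":0,"y":0,"z":-0.0006,"turn":0},{"x":0.001,"y":0,"z":-0.0006,"turn":0},{"x":0.002,"y":0,"z":-0.0006,"turn":0},{"x":0.003,"y":0,"z":-0.0006,"turn":0},{"x":0.004,"y":0,"z":-0.0006,"turn":0},{"x":0.005,"y":0,"z":-0.0006,"turn":0},{"x":0.006,"y":0,"z":-0.0006,"turn":0},{"x":0.007,"y":0,"z":-0.0006,"turn":0},{"x":0.008,"y":0,"z":-0.0006,"turn":0},{"x":0.009,"y":0,"z":-0.0006,"turn":0},{"x":0.0095,"y":0,"z":-0.0006,"turn":0}]'
python3 -c "
from h import *;o=env.get_obs();print(o['tool_pos'],o['force'],o['wrist_torque'])"
```

```text
time_s: 12.62
tool_pos: [0.5568, -0.1635, 0.1546]
tool_rot: [180.0, 0.0, 4.8]
force: [-3.3, -0.7, 2.3]
grip_width: 0.0153
grasp_force: 40.0
[ 0.55678411 -0.1635401   0.15461597] [-3.30341731 -0.68441083  2.34246696] [-0.46206803  0.835821   -0.19420818]
```

```bash
cat > s.py <<'E'
from h import *
o=env.get_obs();p=o['tool_pos'];t=np.radians(4.6);print('sx %.4f sy %.4f z %.4f'%(p[0]*np.cos(t)+p[1]*np.sin(t),p[1]*np.cos(t)-p[0]*np.sin(t),p[2]),'yaw',o['tool_rot'].round(2),'F',o['force'].round(1),'T',o['wrist_torque'].round(2),o['time_s'])
E
for i in 1 2 ; do python3 -m crank '[{"x":0,"y":0,"z":-0.0004,"turn":0},{"x":0,"y":0,"z":-0.0004,"turn":0}]' >/dev/null; python3 s.py; done
```

```text
sx 0.5421 sy -0.2075 z 0.1548 yaw [-1.7999e+02 -3.0000e-02  4.8200e+00] F [-1.2 -1.8  0.3] T [-0.41  0.27 -0.05] 12.875
sx 0.5419 sy -0.2070 z 0.1550 yaw [-179.95   -0.      4.83] F [-0.4  0.5 -2.1] T [-0.1   0.02  0.06] 13.125
```

```bash

for i in 1 2 3 4; do python3 -m crank '[{"x":0.0004,"y":0,"z":0,"turn":0},{"x":0.0008,"y":0,"z":0,"turn":0}]' >/dev/null; python3 s.py; done
```

```text
sx 0.5426 sy -0.2072 z 0.1551 yaw [-1.7997e+02  2.0000e-02  4.8200e+00] F [ 0.1  0.3 -3.4] T [0.01 0.01 0.01] 13.375
sx 0.5435 sy -0.2075 z 0.1554 yaw [-180.     0.     4.8] F [-0.6 -0.1 -2.2] T [0.01 0.04 0.02] 13.625
sx 0.5443 sy -0.2076 z 0.1555 yaw [179.99  -0.     4.8 ] F [-0.7  0.5 -2.7] T [ 0.01 -0.    0.  ] 13.875
sx 0.5447 sy -0.2077 z 0.1554 yaw [1.7999e+02 4.0000e-02 4.8000e+00] F [-1.3 -0.2 -3.5] T [0.02 0.32 0.08] 14.125
```

```bash

for i in 1 2; do python3 -m crank '[{"x":0.0003,"y":0,"z":0.0002,"turn":0},{"x":0.0003,"y":0,"z":0.0002,"turn":0}]' >/dev/null; python3 s.py; done
python3 - <<'E'
from h import *
snap('wrist','w5',(130,60,530,260),2)
E
```

```text
sx 0.5448 sy -0.2077 z 0.1551 yaw [1.8e+02 7.0e-02 4.8e+00] F [-2.  -0.6 -1.9] T [-0.04  0.59  0.05] 14.375
sx 0.5449 sy -0.2077 z 0.1549 yaw [1.80e+02 1.00e-01 4.79e+00] F [-5.3 -0.6  0.2] T [-0.07  1.17  0.03] 14.625
```

View pics/w5.png

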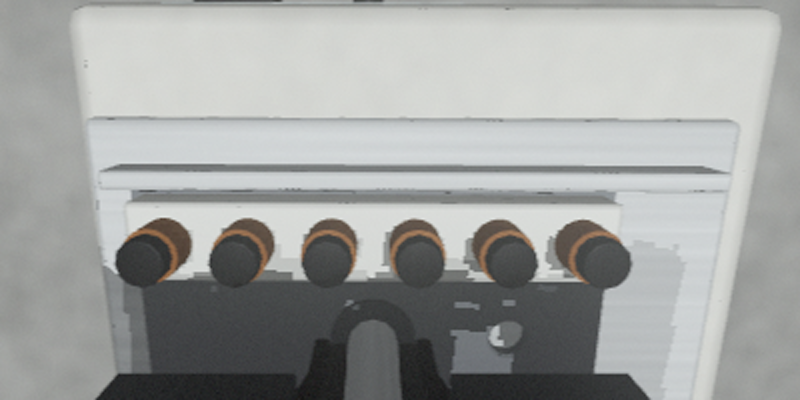

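Back edge lies along the stop over its full length. Ease off and slide along the stop toward -y.

```bash

python3 -m crank '[{"x":-0.0003,"y":0,"z":-0.0001,"turn":0},{"x":-0.0003,"y":0.001,"z":-0.0001,"turn":0},{"x":-0.0003,"y":0.002,"z":-0.0001,"turn":0},{"x":-0.0003,"y":0.003,"z":-0.0001,"turn":0},{"x":-0.0003,"y":0.004,"z":-0.0001,"turn":0},{"x":-0.0003,"y":0.005,"z":-0.0001,"turn":0}]' >/dev/null; python3 s.py
python3 -m crank '[{"x":0,"y":0.0008,"z":0,"turn":0},{"x":0,"y":0.0016,"z":0,"turn":0},{"x":0,"y":0.0024,"z":0,"turn":0},{"x":0,"y":0.0032,"z":0,"turn":0}]' >/dev/null; python3 s.py
```

```text
sx 0.5450 sy -0.2101 z 0.1551 yaw [-1.7982e+02  1.0000e-01  4.8900e+00] F [-6.   4.8 -0.1] T [0.87 1.56 0.03] 15.425
sx 0.5450 sy -0.2133 z 0.1550 yaw [-1.7982e+02  1.0000e-01  4.8900e+00] F [-5.7  4.4  0.7] T [0.89 1.57 0.01] 15.925
```

```bash

python3 -m crank '[{"x":-0.0004,"y":0,"z":-0.0001,"turn":0},{"x":-0.0004,"y":0,"z":-0.0001,"turn":0}]' >/dev/null; python3 s.py
python3 -m crank '[{"x":0,"y":0.0005,"z":0,"turn":0},{"x":0,"y":0.001,"z":0,"turn":0}]' >/dev/null; python3 s.py
python3 -m crank '[{"x":0,"y":0.0005,"z":0,"turn":0},{"x":0,"y":0.001,"z":0,"turn":0}]' >/dev/null; python3 s.py
```

```text
sx 0.5449 sy -0.2141 z 0.1550 yaw [-1.7988e+02  4.0000e-02  4.8700e+00] F [-4.7  2.5 -0.5] T [0.6  1.21 0.03] 16.175
sx 0.5449 sy -0.2150 z 0.1550 yaw [-1.7987e+02  5.0000e-02  4.8700e+00] F [-5.3  2.1 -1.6] T [0.6  1.21 0.05] 16.425
sx 0.5449 sy -0.2161 z 0.1550 yaw [-1.7987e+02  5.0000e-02  4.8700e+00] F [-4.8  2.  -1.2] T [0.62 1.14 0.03] 16.675
```

```bash

python3 -m crank '[{"x":-0.0004,"y":0,"z":0,"turn":0},{"x":-0.0004,"y":0.0004,"z":0.0001,"turn":0}]' >/dev/null; python3 s.py
for i in 1 2 3 4; do python3 -m crank '[{"x":0,"y":0.0003,"z":0,"turn":0},{"x":0,"y":0.0005,"z":0,"turn":0}]' >/dev/null; python3 s.py; done
```

```text
sx 0.5448 sy -0.2178 z 0.1550 yaw [-1.7998e+02 -2.0000e-02  4.8300e+00] F [-3.   1.3 -2.7] T [0.4  0.78 0.03] 16.925
sx 0.5448 sy -0.2189 z 0.1551 yaw [ 1.7998e+02 -3.0000e-02  4.7900e+00] F [-2.2  0.4 -2.9] T [0.24 0.62 0.12] 17.175
sx 0.5447 sy -0.2193 z 0.1552 yaw [ 1.7999e+02 -2.0000e-02  4.7900e+00] F [-1.8  1.  -3.8] T [0.21 0.6  0.06] 17.425
sx 0.5447 sy -0.2198 z 0.1553 yaw [ 1.7998e+02 -2.0000e-02  4.8000e+00] F [-1.   1.1 -2.5] T [0.21 0.49 0.01] 17.675
sx 0.5447 sy -0.2203 z 0.1553 yaw [ 1.7998e+02 -2.0000e-02  4.8000e+00] F [-2.2  0.5 -2.7] T [0.21 0.45 0.02] 17.925
```

```bash

for i in 1 2 3; do python3 -m crank '[{"x":0,"y":0,"z":0.0003,"turn":0},{"x":0,"y":0,"z":0.0003,"turn":0}]' >/dev/null; python3 s.py; done
```

```text
sx 0.5447 sy -0.2204 z 0.1550 yaw [ 1.7997e+02 -2.0000e-02  4.8000e+00] F [-1.6  0.7 -2.4] T [0.03 0.4  0.06] 18.175
sx 0.5447 sy -0.2205 z 0.1546 yaw [ 1.7997e+02 -2.0000e-02  4.7900e+00] F [-1.2  0.6 -3.3] T [-0.06  0.35  0.04] 18.425
sx 0.5447 sy -0.2204 z 0.1543 yaw [ 1.7998e+02 -2.0000e-02  4.8000e+00] F [-1.   1.  -3.4] T [-0.11  0.23  0.05] 18.675
```

```bash

for i in 1 2 3; do python3 -m crank '[{"x":0,"y":0,"z":0.0003,"turn":0},{"x":0,"y":0,"z":0.0005,"turn":0}]' >/dev/null; python3 s.py; done
```

```text
sx 0.5447 sy -0.2202 z 0.1538 yaw [ 1.8e+02 -1.0e-02  4.8e+00] F [-1.   1.1 -3.2] T [-0.01  0.22  0.01] 18.925
sx 0.5447 sy -0.2201 z 0.1532 yaw [-1.8e+02 -1.0e-02  4.8e+00] F [-1.1 -0.1 -3.6] T [0.03 0.16 0.05] 19.175
sx 0.5447 sy -0.2201 z 0.1527 yaw [ 1.80e+02 -1.00e-02  4.81e+00] F [-0.7 -0.1 -2.5] T [ 0.02  0.12 -0.06] 19.425
```

The pin is entering the hole; continue down gently.

```bash

python3 -m crank '[{"x":0,"y":0,"z":0.0005,"turn":0},{"x":0,"y":0,"z":0.001,"turn":0},{"x":0,"y":0,"z":0.0014,"turn":0},{"x":0,"y":0,"z":0.0014,"turn":0}]' >/dev/null; python3 s.py
for i in 1 2 3; do python3 -m crank '[{"x":0,"y":0,"z":0.0003,"turn":0},{"x":0,"y":0,"z":0.0003,"turn":0}]' >/dev/null; python3 s.py; done
```

```text
sx 0.5446 sy -0.2202 z 0.1513 yaw [ 1.80e+02 -1.00e-02  4.81e+00] F [ 0.   1.  -3.8] T [ 0.01  0.01 -0.04] 19.925
sx 0.5446 sy -0.2202 z 0.1510 yaw [180.   -0.    4.8] F [-0.1 -0.1 -2.8] T [-0.01  0.04  0.01] 20.175
sx 0.5446 sy -0.2202 z 0.1507 yaw [180.    0.    4.8] F [ 0.1 -0.3 -1.9] T [0.   0.01 0.01] 20.425
sx 0.5446 sy -0.2202 z 0.1504 yaw [180.   -0.    4.8] F [ 0.4 -0.2 -3. ] T [ 0.    0.09 -0.03] 20.675
```

```bash

for i in 1 2 3; do python3 -m crank '[{"x":0,"y":0,"z":0.0002,"turn":0},{"x":0,"y":0,"z":0.0002,"turn":0}]' >/dev/null; python3 s.py; done
```

```text
sx 0.5446 sy -0.2202 z 0.1504 yaw [179.99  -0.     4.8 ] F [-0.2 -0.4 -2. ] T [0.05 0.17 0.01] 20.925
sx 0.5446 sy -0.2202 z 0.1504 yaw [179.98  -0.     4.8 ] F [-1.8  0.6  0.6] T [0.13 0.32 0.02] 21.175
sx 0.5447 sy -0.2202 z 0.1504 yaw [ 1.7998e+02 -1.0000e-02  4.8000e+00] F [-3.6  1.4  4.4] T [ 0.19  0.66 -0.01] 21.425
```

Seated at z 0.1504 with force building. Relieve, release, back straight up.

```bash

python3 -m crank '[{"x":0,"y":0,"z":-0.0003,"turn":0},{"x":0,"y":0,"z":-0.0004,"turn":0},{"x":0,"y":0,"z":-0.0004,"turn":0}]' >/dev/null; python3 s.py
python3 -m crank '[{"x":0,"y":0,"z":0,"turn":0},{"x":0,"y":0,"z":0,"turn":0},{"x":0,"y":0,"z":0,"turn":0},{"x":0,"y":0,"z":0,"turn":0},{"x":0,"y":0,"z":0,"turn":0}]' 0.06; python3 s.py
python3 - <<'E'
from h import *
np.save('w6.npy',imaging.get_calibration('wrist'),allow_pickle=True)
snap('wrist','w6',(130,60,530,260),2)
E
```

```text
sx 0.5446 sy -0.2202 z 0.1504 yaw [ 1.7999e+02 -1.0000e-02  4.8000e+00] F [-3.   0.7  3.5] T [0.13 0.51 0.05] 21.8
time_s: 22.42
tool_pos: [0.5605, -0.1758, 0.1502]
tool_rot: [180.0, -0.0, 4.8]
force: [0.2, 0.6, -0.3]
grip_width: 0.0558
grasp_force: 0.0
sx 0.5446 sy -0.2202 z 0.1502 yaw [179.99  -0.     4.8 ] F [ 0.2  0.6 -0.3] T [0.05 0.03 0.04] 22.425
```

View pics/w6.png

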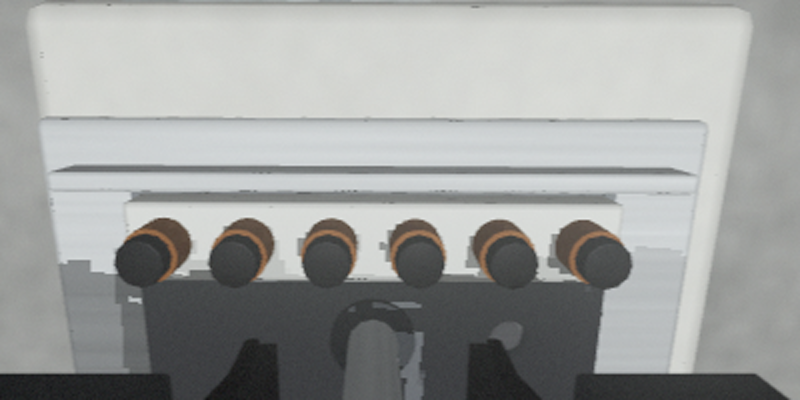

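Released; rack seated, back edge along the stop. Retreat upward and check.

```bash

python3 -m crank '[{"x":0,"y":0,"z":-0.005,"turn":0},{"x":0,"y":0,"z":-0.02,"turn":0},{"x":0,"y":0,"z":-0.045,"turn":0},{"x":0,"y":0,"z":-0.075,"turn":0},{"x":0,"y":0,"z":-0.11,"turn":0},{"x":-0.03,"y":0,"z":-0.13,"turn":0},{"x":-0.06,"y":0,"z":-0.13,"turn":0},{"x":-0.08,"y":0,"z":-0.13,"turn":0},{"x":-0.08,"y":0,"z":-0.13,"turn":0},{"x":-0.08,"y":0,"z":-0.13,"turn":0}]'
python3 - <<'E'
from h import *
c=imaging.read_camera('wrist')[:,:,::-1];a=imaging.read_camera('scene')[:,:,::-1];b=imaging.read_camera('side')[:,:,::-1]
f=lambda im,x,y,w,h,W,H:cv2.resize(im[y:y+h,x:x+w],(W,H),interpolation=cv2.INTER_CUBIC)
cv2.imwrite('pics/c6.png',np.vstack([f(c,160,20,300,112,800,300),np.hstack([f(a,225,180,133,100,400,300),f(b,275,110,133,100,400,300)])]))
E
```

```text
time_s: 23.72
tool_pos: [0.4816, -0.1823, 0.281]
tool_rot: [180.0, -0.1, 4.8]
force: [-0.2, 0.5, 1.1]
grip_width: 0.0594
grasp_force: 0.0
```

View pics/c6.png

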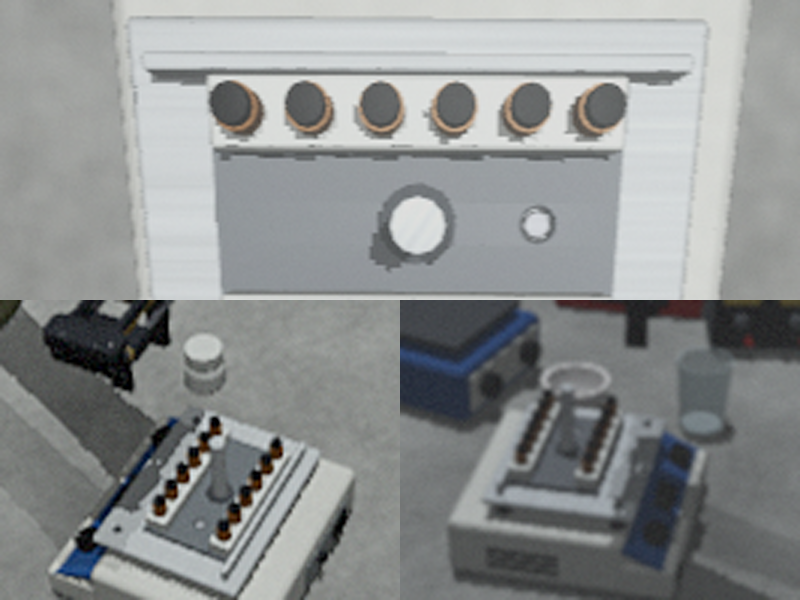

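The pin shows inside the hole at crop position (538,224). The rack lies flat and square to the stop with all vials upright, and the gripper is clear.

```bash
python3 -c "
from cell import env
print(env.sign_off())"
```

```text
the job is handed in; nothing more can be done
None
```

The rack is seated over the pin, flat and square along the stop, released with the arm clear and the job handed in at about 24 s; side forces peaked around 6–8 N against the stop and about 7 N down on the pin and platform.

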